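# Put three mixed-up stain vessels back on their own drip dishes

## Robot

A 7-joint arm with a two-finger parallel gripper is mounted at the origin on a cart in front of the work surface, level with it; the furniture and walls round the work are solid. World frame = base frame: x ahead of the robot, y to its left, z up, the work surface at z = 0. Lengths are in m, angles in rad, forces in N, time in s.
With the tool pointing down it reaches from about 0.425 to 0.925 m from the base axis. Payload 6.8 kg.
Tool frame: the origin (TCP) lies midway between the tips of the shut fingers; the grasp point (between the pads) lies 19 mm behind it; z points along the fingers, y is the line along which they close (so a half turn about z gives the same grasp; the last joint's range is limited). The gripper opens to 88 mm and grips with 3 to 60 N. Pads are 20 mm wide; open, the fingers measure 115 mm over their backs; the gripper's body (75 mm by 178 mm) begins 61 mm behind the grasp point.
Start: joints at [1.186, 0.477, 0.022, 1.555, -0.011, 1.109, -0.083], TCP at [0.184, -0.649, 0.223] pointing down, gripper open.
Joint ranges: [-2.96, 2.96], [-0.34, 2.1], [-1.41, 1.46], [0.24, 2.44], [-1.37, 4.51], [0.17, 1.92], [-2.96, 2.96]. Speed limits (rad/s): [2.39, 2.39, 3.14, 3.14, 3.14, 3.14, 3.14].

## Interface

Orientations are given as [roll, pitch, yaw] about the fixed x, y, z axes, in that order (R = Rz(yaw) Ry(pitch) Rx(roll)).
In Python, from rig import r, optics, sign_off gives the robot as it stands.
- The arm moves only by the shell command python3 -m handwheel 'ROWS'. ROWS is a JSON object whose one key "targets" holds one flat list of numbers, 5 for each row, row after row: the shift along the world's x, y, z in units of 25 mm (1.0 is 25 mm), then the turn about the world's z in units of 6 degrees (1.0 is 6 degrees), then the opening, from -1 (shut) to 1 (fully open). A call has 1 to 20 rows; each row shifts and turns the commanded pose from where the row before left it; what a row does not reach is not made up. A row lasts 1/8 s, in which the tool goes at most 62.5 mm and 10.7 degrees, less where a joint would pass 70% of its speed; a pose out of reach is approached as far as the arm can. A call is refused whole if a number of a shift passes 1 or a number of a turn 1, either way. A call with a gripper value outside its range is refused whole. The fingers move at their own pace and stop on an object; the grip force is fixed at half the most. Time passes only in rows, so rows that do not move let the fingers close. It gives the time, the measured TCP pose, the force, the opening and the grip force at its end, in the units of the state.
- r.observe(): the state, without advancing time (a new reading comes with each control period).
- optics.get_image(name): name is "side" or "top"; returns the picture (400x640x3 uint8, blue, green, red); there is no depth.
- optics.camera_model(name): a dict with "fx", "fy", "cx", "cy" (pixels), "k1" (the pictures are not rectified: a ray, as slopes to the right and down, at radius r is drawn at 1 + k1 r^2 times it, then the intrinsics apply), "pose" (4x4, takes a point from camera to world coordinates). Camera axes: x right, y down, z forward; pixel columns grow to the right and rows downward; lengths in m; the calibration is good to about 2 mm. A picture is of the moment at which its call begins. camera_model takes no time and is no camera call.
- sign_off(): hands the job in; it is judged then, once.
Trained networks look in the newest picture that a camera, given by its name, has taken for a name from the list of things; names that differ only in an ending like _2 or _b are one class to them, and where a whole thing is asked for, a point or a joint stands for the part that bears it (a point fixed in the world has none). Each returns a list of dicts, best first, with "p" (0 to 1); they miss things now and then, are a little off and sometimes report something else, mostly with a low value. They report only what shows in the picture. A call takes as long as a camera call. They do not tell look-alikes from the thing itself.
- optics.boxes_of(camera, name): "point" ([x, y, z] in m, in world coordinates, good to about 4 mm: the middle of the surface that is visible of it).
- optics.mark_of(camera, name): "point" ([x, y, z] in m, in world coordinates, good to about 4 mm: a listed point, or the origin of a listed thing).
The state is a dict: "time": time; "joint_pos": joint angles; "qvel": joint speeds; "joint_torque": joint torques, N m; "position": TCP position; "tcp_rot": TCP orientation; "ft_force": force on the tool from outside, world axes, zero at the start; "wrist_torque": the same for the moment, N m; "opening": finger opening in m; "grasp_force": force on a finger pad.
Only numpy, scipy, OpenCV 4.12 (cv2) and the standard library are available. Lean on these libraries where they do the work, as an engineer would, in place of code of your own. Each camera call takes 0.05 s, during which the arm holds its last target. There are 200 camera calls.

## Task

The three vessels have been put back on each other's drip dishes: rearrange them so that the wide open jar stands in the middle of the largest dish, the tall bottle with the green cap in the middle of the middle-sized dish, and the small amber bottle in the middle of the smallest dish. Only one vessel fits properly on a dish, so use the cork mat as a free spot on the way. Keep the vessels upright, set them down gently on the dishes and the mat, and do not disturb the label roll or the small coverslip box.

Things in the scene. Friction and masses are not known exactly. Their poses are not given: they have to be found in the camera images.
- dye_jar: open glass jar with grey contents and a stained violet rim, round, 47 mm diameter, 79 mm high, nearly straight sides (grip it across its diameter, about 50 mm above its base), about 0.14 kg; the widest of the three vessels. Starts upright on a wrong dish. Origin: centre of its underside; z up its axis.
- dye_bottle: glass bottle with grey-green contents and a dark green screw cap, round, 33 mm diameter over its full height of 88 mm, about 0.14 kg; the tallest of the three vessels. Starts upright on a wrong dish. Origin: centre of its underside; z up its axis.
- oil_bottle: small amber glass bottle with a black screw cap, round, body 25 mm diameter up to 41 mm high, then the cap, 19 mm diameter, up to 57 mm; about 0.03 kg; the smallest of the three vessels. Grip the body about 31 mm above its base. Starts upright on a wrong dish. Origin: centre of its underside; z up its axis.
- dish_large: the largest of three round dark-grey steel drip dishes, outer diameter 130 mm, with a flat floor 114 mm across whose top is 6 mm above the worktop, and a low rim 12 mm high. Fixed to the worktop. Origin: centre of its underside, on the worktop; z up.
- dish_medium: the middle-sized of three round dark-grey steel drip dishes, outer diameter 104 mm, with a flat floor 88 mm across whose top is 6 mm above the worktop, and a low rim 12 mm high. Fixed to the worktop. Origin: centre of its underside, on the worktop; z up.
- dish_small: the smallest of three round dark-grey steel drip dishes, outer diameter 80 mm, with a flat floor 64 mm across whose top is 6 mm above the worktop, and a low rim 12 mm high. Fixed to the worktop. Origin: centre of its underside, on the worktop; z up.
- cork_mat: square cork mat, 100 x 100 x 10 mm, fixed flat on the worktop and empty at the start: a free spot for setting one vessel down on the way. Origin: centre of its underside; its top is 10 mm above the worktop.
- label_roll: bystander: loose roll of white paper labels lying flat, 60 mm diameter, 22 mm high. Leave it where it is. Origin: centre of its underside.
- coverslip_box: bystander: loose small white and green cardboard box lying flat, 35 x 57 x 21 mm (57 along its y). Leave it where it is. Origin: centre of its underside.
Things that resemble listed ones, but are neither listed nor needed, are in the scene too. Leave any pink or yellow look-alike of the dye_jar alone.

How it is judged:
By the outcome, as a careful person would: the job done as asked, in the order asked, and still so for the second after the job is handed in, with the robot touching nothing.
It also fails if it takes over 120 s, if anything falls off the work surface, if the arm or the gripper's body presses on something with over 40 N, if the wrist force passes 120 N, or if a joint passes its speed limit or range.

## Working session

There is one attempt and no reset: what is moved stays moved. The work goes in short steps, Python scripts to look and compute and a shell command to move; the robot and the scene stay as the last step left them, time stands still between calls to the robot, and variables do not carry over. Pictures are saved under pics/ and viewed, at most 14 in all, crops included, and the job is handed in when it is done.

```bash
mkdir -p pics; ls; python3 - <<'E'
from rig import r, optics
import cv2
s=r.observe();print(s['time'],s['position'],s['tcp_rot'],s['opening'])
for c in("top","side"):
    cv2.imwrite(f"pics/{c}0.png",optics.get_image(c))
    for n in "dye_jar dye_bottle oil_bottle dish_large dish_medium dish_small cork_mat label_roll coverslip_box".split():
        print(c,n,[(round(d['p'],2),[round(float(v),3) for v in d['point']]) for d in optics.mark_of(c,n)[:4]])
E
```

```text
pics
0.0 [ 0.18428926 -0.6487619   0.22172119] [-3.13986016e+00  1.19290720e-04  2.76833121e-01] 0.08763360081820361
top dye_jar [(0.89, [0.719, 0.265, 0.001]), (0.67, [0.622, 0.354, 0.001]), (0.64, [0.614, 0.253, 0.006])]
top dye_bottle [(0.59, [0.462, 0.028, 0.009])]
top oil_bottle [(0.57, [0.641, 0.06, 0.006])]
top dish_large [(0.91, [0.46, 0.032, -0.002])]
top dish_medium [(0.58, [0.639, 0.053, -0.003])]
top dish_small [(0.63, [0.618, 0.255, 0.001])]
top cork_mat [(0.78, [0.448, -0.211, -0.003])]
top label_roll [(0.69, [0.648, -0.183, -0.005])]
top coverslip_box [(0.53, [0.451, 0.221, -0.002])]
side dye_jar [(0.96, [0.719, 0.264, -0.004]), (0.74, [0.615, 0.253, 0.005])]
side dye_bottle [(0.86, [0.453, 0.032, 0.008]), (0.64, [0.639, 0.062, 0.006])]
side oil_bottle [(0.46, [0.636, 0.062, 0.006])]
side dish_large [(0.92, [0.464, 0.033, 0.002])]
side dish_medium [(0.59, [0.64, 0.057, -0.0])]
side dish_small [(0.81, [0.615, 0.252, -0.002])]
side cork_mat [(0.57, [0.445, -0.209, 0.0])]
side label_roll [(0.77, [0.648, -0.18, -0.004]), (0.49, [0.466, 0.034, 0.005])]
side coverslip_box [(0.8, [0.451, 0.223, -0.003])]
```

View pics/top0.png

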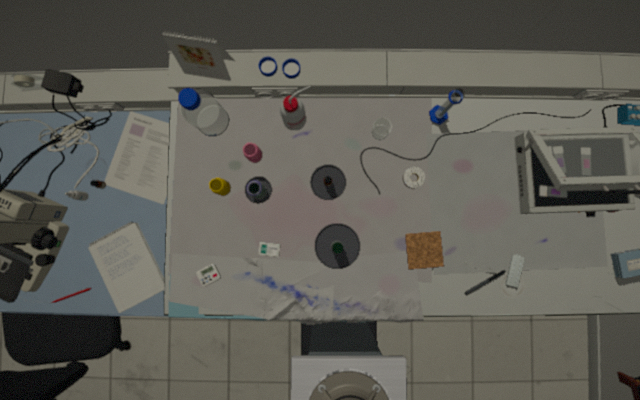

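View pics/side0.png

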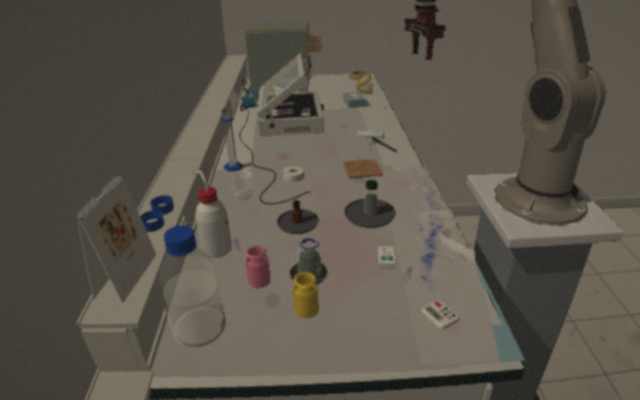

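Top view: jar (258,189) is on the small dish, with look-alikes in pink (252,152) and yellow (220,186). The green-cap bottle (338,247) is on the large dish, the amber bottle (328,182) on the medium dish, and the mat (424,250) is empty. Next I'll refine the positions by averaging network calls and fitting the dish circles.

```bash
cat > h.py <<'E'
from rig import r, optics
import cv2, numpy as np
from scipy.ndimage import map_coordinates, gaussian_filter
def proj(c,P):
    m=optics.camera_model(c);T=np.linalg.inv(m["pose"]);q=np.asarray(P)@T[:3,:3].T+T[:3,3]
    s=q[...,:2]/q[...,2:];s=s*(1+m["k1"]*(s**2).sum(-1,keepdims=True))
    return s[...,0]*m["fx"]+m["cx"],s[...,1]*m["fy"]+m["cy"]
def rect(c,img,x0,y0,z,h=.1,n=400):
    """world-aligned patch at height z, image up=+x, left=+y"""
    u=np.linspace(h,-h,n);X,Y=np.meshgrid(x0+u,y0+u,indexing='ij')
    a,b=proj(c,np.stack([X,Y,0*X+z],-1))
    return cv2.remap(img,a.astype('f4'),b.astype('f4'),cv2.INTER_CUBIC)
def circ(c,img,x0,y0,z,R,s=.015):
    """centre whose circle has the strongest radial brightness step (median over angle)"""
    g=gaussian_filter(img.mean(2).astype(float),.5);t=np.linspace(0,2*np.pi,180,endpoint=False);best=[]
    for dx in np.arange(-s,s+1e-9,.001):
        for dy in np.arange(-s,s+1e-9,.001):
            def v(rr):
                P=np.stack([x0+dx+rr*np.cos(t),y0+dy+rr*np.sin(t),0*t+z],-1);a,b=proj(c,P)
                return map_coordinates(g,[b,a],order=1)
            best.append((np.mean(np.clip(v(R+.003)-v(R-.003),-25,25)),x0+dx,y0+dy))
    best.sort(reverse=True);return np.round(np.mean(best[:5],0),4)
def avg(n,k=6,near=None,rad=.05,cams=("top","side")):
    for c in cams:
        L=[]
        for _ in range(k):
            optics.get_image(c)
            for d in optics.mark_of(c,n):
                p=np.array(d["point"])
                if d["p"]>.3 and (near is None or np.hypot(*(p-[*near,0])[:2])<rad): L.append(p);break
        if L: print(n,c,len(L),np.round(np.median(L,0),4),np.round(np.std(L,0),4))
E
python3 - <<'E'
from h import *
D={"dish_large":(.462,.032,.065),"dish_medium":(.639,.056,.052),"dish_small":(.616,.254,.040)}
t=optics.get_image("top");s=optics.get_image("side")
for n,(x,y,R) in D.items():
    print(n,circ("top",t,x,y,.012,R),circ("side",s,x,y,.012,R)); avg(n,4,(x,y))
avg("dye_jar",4,(.616,.254));avg("dye_bottle",4,(.46,.03));avg("oil_bottle",4,(.639,.06));avg("cork_mat",2)
P=[rect("top",t,x,y,z,.08,330) for x,y,z in((.462,.03,.094),(.639,.06,.063),(.616,.254,.085))]
Q=[rect("side",s,x,y,z,.08,330) for x,y,z in((.462,.03,.006),(.639,.06,.006),(.616,.254,.006))]
I=np.vstack([np.hstack(P),np.hstack(Q)]);I=cv2.resize(I,(800,533))
cv2.imwrite("pics/r1.png",np.clip(I*1.8,0,255))
E
```

```text
Traceback (most recent call last):
  File "h.py", line 21, in circ
    best.append((np.mean(np.clip(v(R+.003)-v(R-.003),-25,25)),x0+dx,y0+dy))
                                           ~^^^^^^^^
  File "h.py", line 19, in v
    P=np.stack([x0+dx+rr*np.cos(t),y0+dy+rr*np.sin(t),0*t+z],-1);a,b=proj(c,P)
                                                                     ~~~~^^^^^
  File "h.py", line 5, in proj
    m=optics.camera_model(c);T=np.linalg.inv(m["pose"]);q=np.asarray(P)@T[:3,:3].T+T[:3,3]
ValueError: time passes only in moves, steps and waits
```

```bash
sed -i 's/^def proj/CM={c:optics.camera_model(c) for c in ("top","side")}\ndef proj/; s/m=optics.camera_model(c);T=/m=CM[c];T=/' h.py
cat > m1.py <<'E'
from h import *
D={"dish_large":(.462,.032,.065),"dish_medium":(.639,.056,.052),"dish_small":(.616,.254,.040)}
t=optics.get_image("top");s=optics.get_image("side")
for n,(x,y,R) in D.items():
    print(n,circ("top",t,x,y,.012,R),circ("side",s,x,y,.012,R)); avg(n,4,(x,y))
avg("dye_jar",4,(.616,.254));avg("dye_bottle",4,(.46,.03));avg("oil_bottle",4,(.639,.06));avg("cork_mat",2)
P=[rect("top",t,x,y,z,.08,330) for x,y,z in((.462,.03,.094),(.639,.06,.063),(.616,.254,.085))]
Q=[rect("side",s,x,y,z,.08,330) for x,y,z in((.462,.03,.006),(.639,.06,.006),(.616,.254,.006))]
I=np.vstack([np.hstack(P),np.hstack(Q)]);I=cv2.resize(I,(800,533))
cv2.imwrite("pics/r1.png",np.clip(I*1.8,0,255))
print(r.observe()["time"])
E
python3 m1.py
```

```text
dish_large [25.      0.4596  0.0312] [22.4427  0.4614  0.0402]
dish_large top 4 [ 0.4598  0.0344 -0.0007] [0.0018 0.0013 0.0022]
dish_large side 4 [0.4636 0.0336 0.003 ] [0.0008 0.0011 0.0008]
dish_medium [25.      0.6384  0.0562] [23.7357  0.6386  0.0648]
dish_medium top 4 [ 0.6385  0.0538 -0.0016] [0.0013 0.0019 0.0013]
dish_medium side 4 [6.409e-01 5.870e-02 6.000e-04] [0.0012 0.0003 0.0015]
dish_small [25.      0.6166  0.2532] [18.2836  0.6156  0.2552]
dish_small top 4 [0.6162 0.2553 0.001 ] [0.0006 0.0006 0.0008]
dish_small side 4 [ 0.613   0.255  -0.0014] [0.0013 0.0016 0.0008]
dye_jar top 4 [0.6151 0.2532 0.006 ] [0.0018 0.0011 0.0022]
dye_jar side 4 [0.616  0.252  0.0044] [0.0006 0.0012 0.0013]
dye_bottle top 4 [0.461  0.0284 0.0085] [0.0012 0.002  0.0029]
dye_bottle side 4 [0.4558 0.0327 0.008 ] [0.0016 0.002  0.0016]
oil_bottle top 4 [0.6415 0.0586 0.0058] [0.002  0.0017 0.0009]
oil_bottle side 4 [0.638  0.0606 0.0059] [0.0012 0.0004 0.001 ]
cork_mat top 2 [ 0.4467 -0.2108 -0.0029] [0.0011 0.0006 0.0013]
cork_mat side 2 [ 4.486e-01 -2.099e-01 -1.000e-04] [0.0006 0.0004 0.0004]
6.4[ WARN:0@176.865] global loadsave.cpp:1063 imwrite_ Unsupported depth image for selected encoder is fallbacked to CV_8U.
```

View pics/r1.png

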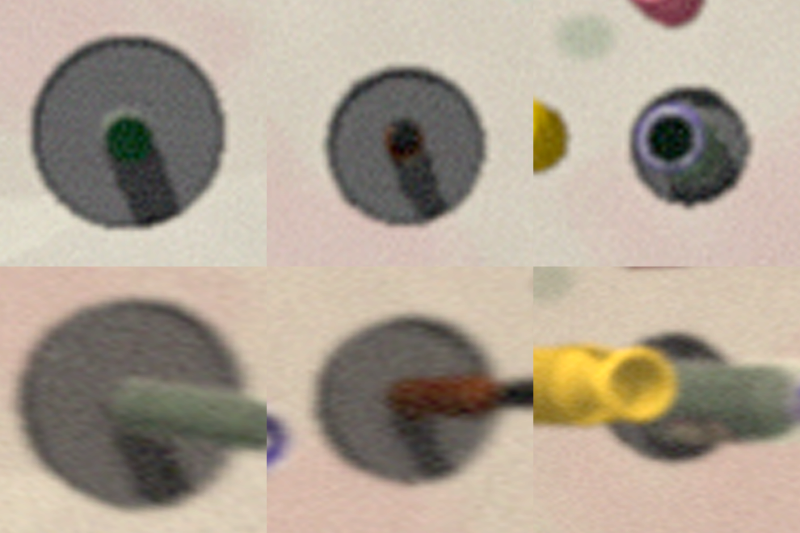

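The vessel tops in the rectified top view agree with the networks: bottle (.458,.033), amber (.636,.057), jar (.614,.252). Next, exact dish centres from the saved picture, offline.

```bash
python3 - <<'E'
from h import *
t=cv2.imread("pics/top0.png");s=cv2.imread("pics/side0.png")
for n,x,y,R in(("L",.461,.032,.065),("M",.639,.056,.052),("S",.616,.254,.040)):
  for c,i in(("top",t),("side",s)):
    p=cv2.GaussianBlur(rect(c,i,x,y,.012,.09,360),(0,0),2)   # .5 mm/px
    g=p.mean(2); th,m=cv2.threshold(g.astype('u1'),0,255,cv2.THRESH_OTSU+cv2.THRESH_BINARY_INV)
    k,l,st,ce=cv2.connectedComponentsWithStats(m); j=l[180,180+0] or 1+np.argmax(st[1:,4])
    b=st[j]; (u,v),rr=cv2.minEnclosingCircle(np.argwhere(l==j)[:,::-1].astype('f4'))
    q=.18/359
    print(n,c,"circle",np.round([x+.09-v*q,y+.09-u*q,rr*q],4),"bbox",np.round([x+.09-(b[1]+(b[3]-1)/2)*q,y+.09-(b[0]+(b[2]-1)/2)*q,b[3]*q/2,b[2]*q/2],4))
E
python3 -m handwheel '{"targets":[0,1,1,0,1, 0.5,1,1,0,1, 0.5,1,0,0,1, 0.5,1,0,0,1, 0.5,1,0,0,1, 0.5,1,0,0,1, 0.5,1,0,0,1, 0.5,1,0,0,1, 0.5,1,0,0,1, 0.5,1,0,0,1, 0.5,1,0,0,1, 0.5,1,0,0,1]}'
```

```text
L top circle [0.4595 0.0307 0.0639] bbox [0.4597 0.0305 0.0629 0.0632]
L side circle [0.4575 0.029  0.0813] bbox [0.461  0.0287 0.0632 0.0805]
M top circle [0.6374 0.0567 0.0512] bbox [0.6375 0.0565 0.0501 0.0506]
M side circle [0.6385 0.0427 0.0773] bbox [0.6385 0.0427 0.0501 0.077 ]
S top circle [0.6157 0.2519 0.0392] bbox [0.615  0.252  0.0386 0.0386]
S side circle [0.6115 0.254  0.0918] bbox [0.617  0.254  0.0391 0.0903]
time: 7.9
position: [0.3223, -0.3485, 0.2729]
tcp_rot: [3.141, -0.0, 0.277]
ft_force: [-0.2, -0.8, -0.2]
opening: 0.0878
grasp_force: 0.0
```

```bash
python3 -m handwheel '{"targets":[0.4,1,0,0,1, 0.4,1,0,0,1, 0.4,1,0,0,1, 0.4,1,0,0,1, 0.4,1,0,0,1, 0.4,1,0,0,1, 0.4,1,0,0,1, 0.4,1,0,0,1, 0.4,1,0,0,1, 0.4,1,0,0,1, 0.4,1,0,0,1, 0.4,1,0,0,1, 0.4,1,0,0,1, 0.28,1,-1,0,1, 0,1,-1,0,1, 0,0.2,-1,0,1, 0,0,-1,0,1, 0,0,-1,0,1, 0,0,0,0,1]}'
python3 - <<'E'
from h import *
cv2.imwrite("pics/t2.png",optics.get_image("top")[150:330,220:500].repeat(2,0).repeat(2,1))
s=optics.get_image("side");cv2.imwrite("pics/s2.png",s[100:340,220:480].repeat(2,0).repeat(2,1))
E
```

```text
time: 10.28
position: [0.4577, 0.0305, 0.1465]
tcp_rot: [-3.141, 0.003, 0.277]
ft_force: [-0.2, 0.5, 0.5]
opening: 0.0879
grasp_force: 0.0
```

View pics/s2.png

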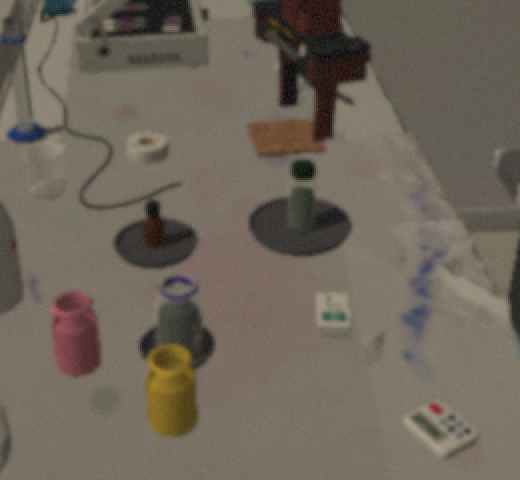

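```bash
python3 - <<'E'
from h import *
p=r.observe()["position"];d=np.array([-np.sin(.277),np.cos(.277),0])*.05
for q in(p,p+d,p-d,[.459,.0315,.094]):
  a,b=proj("side",np.array(q));print(round((a-220)*2),round((b-100)*2))
E
```

```text
303 121
322 139
287 104
302 162
```

```bash
python3 -m handwheel '{"targets":[0,0,-1,0,1, 0,0,-1,0,1, 0,0,-1,0,1, 0,0,-0.8,0,1, 0,0,-0.4,0,1, 0,0,0,0,-1, 0,0,0,0,-1, 0,0,0,0,-1, 0,0,0,0,-1, 0,0,0,0,-1, 0,0,0,0,-1]}'
```

```text
time: 11.75
position: [0.459, 0.0309, 0.0428]
tcp_rot: [-3.141, -0.0, 0.277]
ft_force: [-0.1, -0.1, 2.5]
opening: 0.0327
grasp_force: 30.0
```

```bash
python3 -m handwheel '{"targets":[0,0,0.4,0,-1, 0,0,1,0,-1, 0,-0.2,1,0,-1, 0,-0.6,0,0,-1, -0.1,-1,0,0,-1, -0.1,-1,0,0,-1, -0.1,-1,0,0,-1, -0.1,-1,0,0,-1, -0.06,-1,0,0,-1, 0,-1,0,0,-1, 0,-1,0,0,-1, 0,-1,0,0,-1, 0,-0.6,0,0,-1, 0,-0.26,0,0,-1, 0,0,-0.8,0,-1, 0,0,-0.8,0,-1, 0,0,-0.3,0,-1, 0,0,-0.15,0,-1, 0,0,-0.1,0,-1, 0,0,0,0,-1]}'
```

```text
time: 14.25
position: [0.4477, -0.2109, 0.0492]
tcp_rot: [3.141, -0.0, 0.277]
ft_force: [-0.1, 0.1, -1.5]
opening: 0.0327
grasp_force: 30.0
```

```bash
python3 -m handwheel '{"targets":[0,0,-0.06,0,-1, 0,0,-0.04,0,-1, 0,0,0,0,-1]}'
```

```text
time: 14.62
position: [0.4477, -0.2109, 0.0468]
tcp_rot: [3.141, -0.0, 0.277]
ft_force: [-1.6, 0.8, 3.7]
opening: 0.0325
grasp_force: 30.0
```

```bash
python3 -m handwheel '{"targets":[0,0,0,0,0.3, 0,0,0,0,1, 0,0,0,0,1, 0,0,0.6,0,1, 0,0,1,0,1, 0,0,1,0,1, 0,0,1,0,1, 0,0.5,0.4,0,1, 0.4,1,0,1,1, 0.4,1,0,1,1, 0.4,1,0,1,1, 0.4,1,0,1,1, 0.4,1,0,1,1, 0.4,1,0,1,1, 0.4,1,0,0,1, 0.4,1,0,0,1, 0.4,1,0,0,1, 0.4,1,0,0,1, 0.4,1,0,0,1, 0.4,1,0,0,1]}'
python3 -m handwheel '{"targets":[0.4,1,0,0,1, 0.4,1,0,0,1, 0.4,1,0,0,1, 0.4,1,0,0,1, 0.4,1,0,0,1, 0.4,1,0,0,1, 0.27,0,0,0,1, 0,0,0,0,1, 0,0,0,0,1]}'
python3 - <<'E'
from h import *
t=optics.get_image("top");s=optics.get_image("side")
cv2.imwrite("pics/m3.png",np.hstack([cv2.resize(t[120:290,200:470],(400,252)),cv2.resize(s[120:320,220:420],(252,252))]))
E
```

```text
time: 17.12
position: [0.5678, 0.1036, 0.1462]
tcp_rot: [-3.141, 0.0, 0.909]
ft_force: [-0.5, 0.1, -0.5]
opening: 0.0878
grasp_force: 0.0
time: 18.25
position: [0.6343, 0.2501, 0.1461]
tcp_rot: [3.141, 0.001, 0.904]
ft_force: [-0.2, 0.1, -0.4]
opening: 0.0878
grasp_force: 0.0
```

View pics/m3.png

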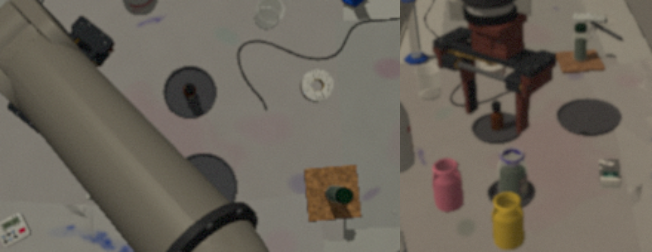

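The bottle stands on the mat (top view 340,195) and the gripper is over the jar. I'll correct x, then descend.

```bash
python3 -m handwheel '{"targets":[-0.8,0.1,0,0,1, 0,0,-0.6,0,1, 0,0,-1,0,1, 0,0,-1,0,1, 0,0,-1,0,1, 0,0,-0.5,0,1, 0,0,-0.26,0,1, 0,0,0,0,1, 0,0,0,0,-1, 0,0,0,0,-1, 0,0,0,0,-1, 0,0,0,0,-1, 0,0,0,0,-1, 0,0,0,0,-1]}'
```

```text
time: 20.1
position: [0.6143, 0.2541, 0.0375]
tcp_rot: [3.141, -0.0, 0.905]
ft_force: [0.8, -0.4, 1.6]
opening: 0.0465
grasp_force: 30.0
```

```bash
python3 -m handwheel '{"targets":[0,0,0.4,0,-1, 0,0,1,0,-1, 0,-0.2,1,0,-1, -0.4,-0.6,0,0,-1, -0.7,-0.9,0,0,-1, -0.7,-1,0,0,-1, -0.7,-1,0,0,-1, -0.7,-1,0,0,-1, -0.7,-1,0,0,-1, -0.7,-1,0,0,-1, -0.7,-1,0,0,-1, -0.5,-0.7,0,0,-1, -0.37,-0.5,0,0,-1, 0,0,-0.5,0,-1, 0,0,-0.9,0,-1, 0,0,-0.5,0,-1, 0,0,-0.25,0,-1, 0,0,-0.15,0,-1, 0,0,-0.06,0,-1, 0,0,0,0,-1]}'
```

```text
time: 22.6
position: [0.4602, 0.0317, 0.0387]
tcp_rot: [3.141, -0.0, 0.905]
ft_force: [0.4, 0.1, -1.2]
opening: 0.0462
grasp_force: 30.0
```

```bash
python3 -m handwheel '{"targets":[0,0,-0.04,0,-1, 0,0,-0.02,0,-1, 0,0,0,0,-1]}'
```

```text
time: 22.98
position: [0.4603, 0.0317, 0.0374]
tcp_rot: [3.141, -0.0, 0.905]
ft_force: [-0.9, -0.5, 5.2]
opening: 0.0462
grasp_force: 30.0
```

```bash
python3 -m handwheel '{"targets":[0,0,0,0,0.4, 0,0,0,0,1, 0,0,0,0,1, 0,0,0.6,0,1, 0,0,1,0,1, 0,0,1,0,1, 0.4,0,1,0,0.4, 0.9,0.15,0.4,0,0.4, 1,0.15,0,0,0.4, 1,0.15,0,0,0.4, 1,0.15,0,0,0.4, 1,0.15,0,0,0.4, 1,0.15,0,0,0.4, 0.77,0.15,0,0,0.4, 0,0,0,0,0.4, 0,0,-1,0,0.4, 0,0,0,0,0.4, 0,0,0,0,0.4]}'
python3 - <<'E'
from h import *
avg("oil_bottle",3,(.637,.058),cams=("side",))
s=optics.get_image("side");cv2.imwrite("pics/s4.png",cv2.resize(s[130:330,240:440],(500,500)))
p=np.array(r.observe()["position"]);d=np.array([-np.sin(.905),np.cos(.905),0])*.04
for q in(p,p+d,p-d,[.637,.058,.063]):
  a,b=proj("side",np.array(q));print(round((a-240)*2.5),round((b-130)*2.5))
E
```

```text
time: 25.22
position: [0.6365, 0.0579, 0.1129]
tcp_rot: [3.141, -0.0, 0.905]
ft_force: [-0.5, -0.4, 0.1]
opening: 0.0613
grasp_force: 0.0
oil_bottle side 3 [0.6395 0.0595 0.0075] [0.0012 0.0003 0.0005]
140 131
175 143
107 120
143 177
```

View pics/s4.png

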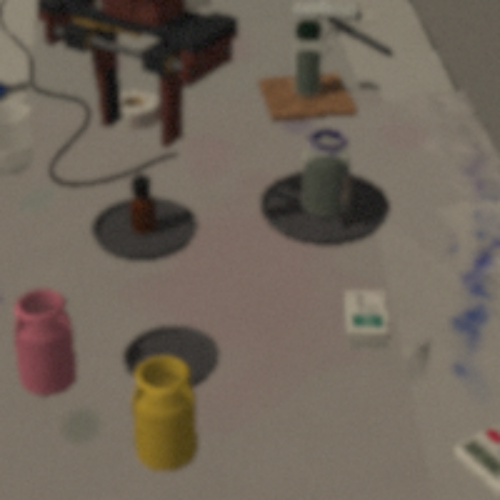

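The jar stands in the large dish (325,180) and the fingers straddle the amber bottle (142,205) as predicted. Descending.

```bash
python3 -m handwheel '{"targets":[0,0,-1,0,0.4, 0,0,-1,0,0.4, 0,0,-1,0,0.4, 0,0,-0.5,0,0.4, 0,0,-0.25,0,0.4, 0,0,0,0,0.4, 0,0,0,0,-1, 0,0,0,0,-1, 0,0,0,0,-1, 0,0,0,0,-1, 0,0,0,0,-1, 0,0,0,0,-1]}'
```

```text
time: 27.08
position: [0.6369, 0.0579, 0.0184]
tcp_rot: [3.141, -0.0, 0.905]
ft_force: [-0.5, -0.5, 2.3]
opening: 0.0247
grasp_force: 30.0
```

```bash
python3 -m handwheel '{"targets":[0,0,0.4,0,-1, 0,0,1,0,-1, 0,0.2,1,0,-1, -0.1,0.6,0,0,-1, -0.1,1,0,0,-1, -0.1,1,0,0,-1, -0.1,1,0,0,-1, -0.1,1,0,0,-1, -0.1,1,0,0,-1, -0.1,1,0,0,-1, -0.1,0.7,0,0,-1, -0.06,0.32,0,0,-1, 0,0,0,0,-1, 0,0,-0.6,0,-1, 0,0,-0.9,0,-1, 0,0,-0.5,0,-1, 0,0,-0.2,0,-1, 0,0,-0.1,0,-1, 0,0,-0.05,0,-1, 0,0,0,0,-1]}'
```

```text
time: 29.58
position: [0.6155, 0.2536, 0.0198]
tcp_rot: [3.141, -0.001, 0.905]
ft_force: [0.3, -0.3, 0.3]
opening: 0.0245
grasp_force: 30.0
```

```bash
python3 -m handwheel '{"targets":[0,0,-0.04,0,-1, 0,0,-0.02,0,-1, 0,0,0,0,-1]}'
```

```text
time: 29.95
position: [0.6154, 0.2535, 0.0184]
tcp_rot: [3.141, -0.0, 0.905]
ft_force: [-1.6, -0.5, 3.0]
opening: 0.024
grasp_force: 30.0
```

```bash
python3 -m handwheel '{"targets":[0,0,0,0,-0.2, 0,0,0,0,0.4, 0,0,0,0,0.4, 0,0,0.6,0,0.4, 0,0,1,0,0.4, 0,0,1,0,0.4, 0,0,1,0,0.4, 0,0,1,0,0.4, -0.2,-0.6,0.4,0,0.4, -0.4,-1,0,0,0.4, -0.4,-1,0,0,0.4, -0.4,-1,0,0,0.4, -0.4,-1,0,0,0.4, -0.4,-1,0,0,0.4, -0.4,-1,0,0,0.4, -0.4,-1,0,0,0.4, -0.4,-1,0,0,0.4, -0.4,-1,0,0,0.4, -0.4,-1,0,0,0.4, -0.4,-1,0,0,0.4]}'
python3 -m handwheel '{"targets":[-0.3,-1,0,0,0.4, -0.3,-1,0,0,0.4, -0.3,-1,0,0,0.4, -0.3,-1,0,0,0.4, -0.3,-1,0,0,0.4, -0.3,-1,0,0,0.4, -0.3,-1,0,0,0.4, 0,0,0,0,0.4, 0,0,0,0,0.4]}'
python3 - <<'E'
from h import *
avg("oil_bottle",3,(.6155,.2535));avg("dye_jar",3,(.46,.032));avg("dye_bottle",3,(.448,-.211),cams=("side",))
t=optics.get_image("top");s=optics.get_image("side")
cv2.imwrite("pics/s5.png",np.hstack([cv2.resize(t[130:290,200:360],(400,400)),cv2.resize(s[150:310,250:410],(400,400))]))
E
```

```text
time: 32.45
position: [0.4987, -0.0384, 0.1427]
tcp_rot: [-3.141, 0.001, 0.904]
ft_force: [-0.2, 0.4, -0.1]
opening: 0.0613
grasp_force: 0.0
time: 33.58
position: [0.4473, -0.211, 0.1429]
tcp_rot: [-3.141, -0.0, 0.905]
ft_force: [-0.2, 0.3, 0.5]
opening: 0.0613
grasp_force: 0.0
oil_bottle top 3 [0.6195 0.2546 0.0059] [0.0008 0.0009 0.001 ]
oil_bottle side 3 [0.6172 0.2565 0.0068] [0.0007 0.0011 0.0003]
dye_jar top 3 [0.4604 0.0302 0.0044] [0.0002 0.0011 0.0009]
dye_jar side 3 [0.4626 0.0309 0.0048] [0.0011 0.0017 0.0009]
dye_bottle side 3 [ 0.4435 -0.2118  0.0135] [0.0005 0.0006 0.0009]
```

View pics/s5.png

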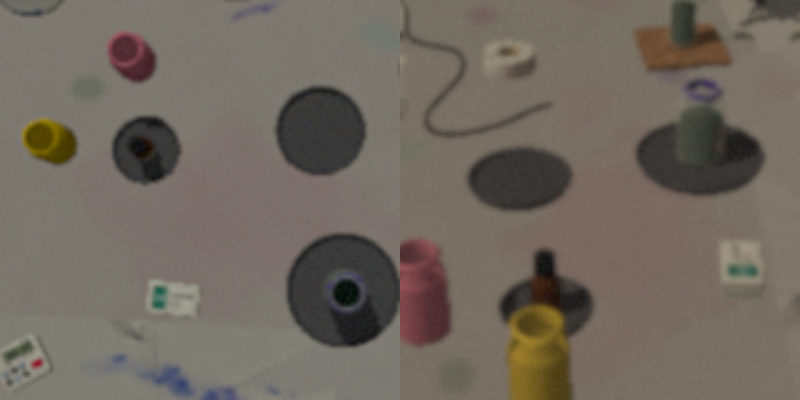

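The jar is centred in the large dish and the amber bottle in the small dish, both upright; the medium dish is empty. Now for the bottle on the mat.

```bash
python3 -m handwheel '{"targets":[0,0,-1,0,0.4, 0,0,-1,0,0.4, 0,0,-1,0,0.4, 0,0,-0.6,0,0.4, 0,0,-0.24,0,0.4, 0,0,0,0,0.4, 0,0,0,0,-1, 0,0,0,0,-1, 0,0,0,0,-1, 0,0,0,0,-1, 0,0,0,0,-1]}'
python3 - <<'E'
from h import *
avg("dish_medium",4,(.638,.057))
t=optics.get_image("top");x,y=.638,.057
p=cv2.GaussianBlur(rect("top",t,x,y,.012,.09,360),(0,0),2)
m=cv2.threshold(p.mean(2).astype('u1'),0,255,cv2.THRESH_OTSU+cv2.THRESH_BINARY_INV)[1]
k,l,st,ce=cv2.connectedComponentsWithStats(m);j=l[180,180];q=.18/359
print(x+.09-ce[j][1]*q,y+.09-ce[j][0]*q,st[j])
E
```

```text
time: 36.55
position: [0.4479, -0.2117, 0.0472]
tcp_rot: [3.141, 0.0, 0.905]
ft_force: [-1.8, 0.3, 4.7]
opening: 0.0325
grasp_force: 30.0
dish_medium top 4 [ 0.6392  0.0532 -0.0009] [0.002  0.0004 0.0006]
dish_medium side 4 [6.396e-01 5.810e-02 2.000e-04] [0.0006 0.0005 0.0015]
0.6374092761240834 0.05636094495468712 [   80    80   203   202 31973]
```

```bash
python3 -m handwheel '{"targets":[0,0,0.4,0,-1, 0,0,1,0,-1, 0.1,0.2,1,0,-1, 0.5,0.7,0,0,-1, 0.7,1,0,0,-1, 0.7,1,0,0,-1, 0.7,1,0,0,-1, 0.7,1,0,0,-1, 0.7,1,0,0,-1, 0.7,1,0,0,-1, 0.7,1,0,0,-1, 0.7,1,0,0,-1, 0.7,1,0,0,-1, 0.5,0.6,0,0,-1, 0.22,0.23,0,0,-1, 0,0,-0.8,0,-1, 0,0,-0.8,0,-1, 0,0,-0.5,0,-1, 0,0,-0.25,0,-1, 0,0,-0.1,0,-1]}'
python3 -m handwheel '{"targets":[0,0,0,0,-1]}'
```

```text
time: 39.9
position: [0.6381, 0.0566, 0.0453]
tcp_rot: [-3.141, 0.0, 0.905]
ft_force: [0.4, -0.2, -0.7]
opening: 0.0324
grasp_force: 30.0
time: 40.02
position: [0.6385, 0.0568, 0.0459]
tcp_rot: [3.141, -0.0, 0.905]
ft_force: [0.7, 0.3, -1.7]
opening: 0.0326
grasp_force: 30.0
```

```bash
python3 -m handwheel '{"targets":[0,0,-0.06,0,-1, 0,0,-0.04,0,-1, 0,0,0,0,-1]}'
```

```text
time: 40.4
position: [0.6383, 0.0567, 0.0433]
tcp_rot: [3.141, -0.0, 0.905]
ft_force: [0.9, -0.3, -0.9]
opening: 0.0327
grasp_force: 30.0
```

```bash
python3 -m handwheel '{"targets":[0,0,-0.03,0,-1, 0,0,0,0,-1]}'
```

```text
time: 40.65
position: [0.6384, 0.0567, 0.0433]
tcp_rot: [3.141, 0.0, 0.905]
ft_force: [-2.5, -0.0, 4.3]
opening: 0.0326
grasp_force: 30.0
```

Contact. Release, rise and retreat toward the mat side.

```bash
python3 -m handwheel '{"targets":[0,0,0,0,0, 0,0,0,0,0.4, 0,0,0,0,0.4, 0,0,0.6,0,0.4, 0,0,1,0,0.4, 0,0,1,0,0.4, 0,0,1,0,0.4, 0,0,1,0,0.4, -0.5,-0.7,0.5,0,0.4, -0.7,-1,0,0,0.4, -0.7,-1,0,0,0.4, -0.7,-1,0,0,0.4, -0.7,-1,0,0,0.4, -0.7,-1,0,0,0.4, -0.7,-1,0,0,0.4, -0.7,-1,0,0,0.4, -0.7,-1,0,0,0.4, -0.7,-1,0,0,0.4, -0.5,-1,0,0,0.4, 0,0,0,0,0.4]}'
python3 - <<'E'
from h import *
avg("dye_bottle",3,(.638,.057));avg("oil_bottle",2,(.6155,.2535));avg("label_roll",2);avg("coverslip_box",2)
t=optics.get_image("top");s=optics.get_image("side")
cv2.imwrite("pics/s6.png",np.hstack([cv2.resize(t[130:290,200:360],(400,400)),cv2.resize(s[150:310,250:410],(400,400))]))
E
```

```text
time: 43.15
position: [0.455, -0.2127, 0.1707]
tcp_rot: [3.141, 0.001, 0.901]
ft_force: [-0.2, 0.5, -0.3]
opening: 0.0616
grasp_force: 0.0
dye_bottle top 3 [0.6404 0.052  0.0086] [0.0015 0.0016 0.0008]
dye_bottle side 3 [0.6354 0.0571 0.0091] [0.0019 0.0008 0.0015]
oil_bottle top 2 [0.6188 0.2535 0.0074] [0.001  0.001  0.0004]
oil_bottle side 2 [0.6146 0.2558 0.0062] [0.0005 0.0005 0.0016]
label_roll top 2 [ 6.479e-01 -1.819e-01  4.000e-04] [0.0014 0.0009 0.0021]
label_roll side 2 [ 0.6502 -0.1828 -0.0032] [0.001  0.0016 0.0001]
coverslip_box top 2 [ 4.536e-01  2.224e-01 -4.000e-04] [0.0015 0.0008 0.0002]
coverslip_box side 2 [ 0.4512  0.2236 -0.0028] [0.0002 0.0003 0.0005]
```

View pics/s6.png

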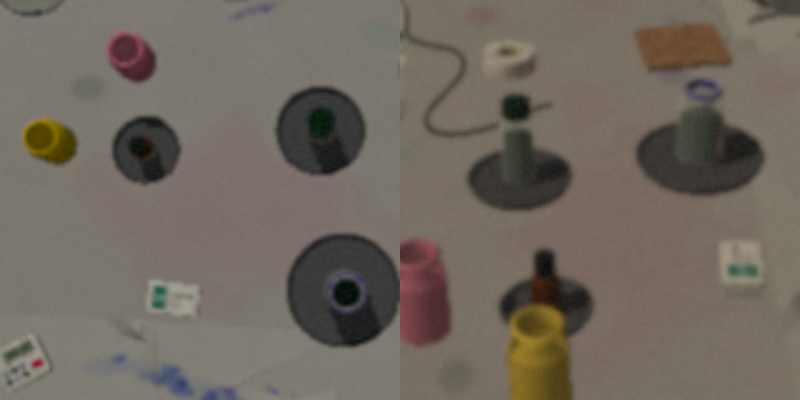

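All three vessels stand upright and centred on the right dishes, and the bystanders haven't moved. Handing in.

```bash
python3 -c "
from rig import sign_off
print(sign_off())"
```

```text
the job is handed in; nothing more can be done
None
```

The job is handed in: the jar is on the largest dish, the green-capped bottle on the middle-sized one and the amber bottle on the smallest, all upright and within a few millimetres of centre, with the label roll and coverslip box where they were.

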